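# Open the screw-jar carousel and hold the orange-capped jar at the front

## Task

Open the clear dust cover of the screw-jar carousel (it has a steel handle on top) and swing it right back until it rests on its stop. Then turn the turntable until the jar with the orange cap stands squarely at the white arrow on the front of the base, and finish while still holding the turntable there by the black wing grip on its hub, clear of the orange-capped jar, so that I can unscrew its cap. Leave the tools and supplies beside the carousel where they are.

Things in the scene. Friction and masses are not known exactly. Their poses are not given: they have to be found in the camera images.
- carousel: Blue base, fixed to the bench, 262 (x) x 222 (y) x 26 mm high. Origin on the bench under the turntable's axis; -x points to its front, z up. A white arrow on top near the front edge (x = -115, y = 0 mm) is the front mark. The cover's hinge line lies at x = 102, z = 27 mm, along y; the open cover rests on the ledge behind it.
- dust_cover (a joint): Hinge of the clear cover (a hood 204 x 206 x 103 mm high, 3 mm walls, about 0.35 kg; top at z = 130 mm when shut): 0 = shut, grows as it opens, 1.571 rad = fully open on its stop. Let go below about 0.95 rad it falls shut; beyond about 1.05 rad it sinks back slowly to its stop by itself (damped).
- cover_handle (a point): Middle of the cover's steel handle bar: round, 10 mm diameter, 76 mm long between its posts, along the base's y, its axis 36 mm above the cover's top near the front. Shut, it is 172 mm ahead of the hinge line and 139 mm above it (166 mm above the bench); it moves in a circle of 221 mm radius about the hinge line.
- turntable (a joint): Angle of the turntable, rad: 0 (or any whole turn) = orange-capped jar exactly at the front arrow; grows counter-clockwise seen from above. It turns either way without stops or detents, on a bearing of low friction (about 0.02 N m), and starts anywhere but near the front.
- wing_grip: Black wing grip on the turntable's hub, turning with it: 52 mm long, 12 mm thick, flat upright sides from z = 94 to 126 mm above the bench. Origin on the axis, 88 mm above the bench. Its length (own x) lies along the line to the orange-capped jar, which is on its -x side. To be gripped from above across the 12 mm. It stands 38 mm above the jar caps, under the cover until that is open.
- orange_jar: Small clear jar with an orange screw cap, 39 mm in diameter, 49 mm tall, fixed in its seat on the turntable 64 mm from the axis; origin at the centre of its underside, 39 mm above the bench. Five like jars with black caps stand at 60 degree steps on the same circle.
- multimeter: Digital multimeter lying loose beside the carousel, 148 x 70 x 45 mm; origin under its centre. To be left where it is.
- screwdriver_small: Small yellow screwdriver lying loose beside the carousel, 163 mm long, 17 mm high; origin under its centre. To be left where it is.
- tape_black: Roll of black insulating tape lying loose beside the carousel, 64 mm in diameter, 18 mm high; origin under its centre. To be left where it is.
- solder_reel: Reel of solder wire standing loose beside the carousel, 66 mm in diameter, 34 mm high; origin under its centre. To be left where it is.

How it is judged:
By the outcome, as a careful person would: the job done as asked, in the order asked, and still so for the second after the job is handed in, while the arm keeps its last pose, push and grip.
It also fails if it takes over 54 s, if anything falls off the work surface, if the arm or the gripper's body presses on something with over 40 N, if the wrist force passes 120 N, or if a joint passes its speed limit or range.

## Robot

A 7-joint arm with a two-finger parallel gripper is mounted at the origin on a cart in front of the work surface, level with it; the furniture and walls round the work are solid. World frame = base frame: x ahead of the robot, y to its left, z up, the work surface at z = 0. Lengths are in m, angles in rad, forces in N, time in s.
With the tool pointing down it reaches from about 0.425 to 1.025 m from the base axis. Payload 9.4 kg.
Tool frame: the origin (TCP) lies at the very end of the fingers, on their centre line; the grasp point (between the pads) lies 19 mm behind it; z points along the fingers, y is the line along which they close (so a half turn about z gives the same grasp; the last joint's range is limited). The gripper opens to 85 mm and grips with 20 to 120 N. Pads are 22 mm wide; open, the fingers measure 114 mm over their backs; the gripper's body (76 mm by 85 mm) begins 54 mm behind the grasp point. The pads swing forward as they close: fully open they stand 13 mm farther back than shut.
Start: joints at [1.208, 0.599, -0.003, 1.599, 0.002, 0.943, -0.08], TCP at [0.204, -0.696, 0.231] pointing down, gripper open.
Joint ranges: [-2.57, 2.57], [-0.35, 1.97], [-1.29, 1.29], [0.11, 2.56], [-1.05, 4.19], [0.11, 1.86], [-2.63, 2.63]. Speed limits (rad/s): [2.22, 2.22, 3.01, 3.01, 3.14, 3.14, 3.14].

## Interface

Orientations are given as a rotation vector (axis times angle).
In Python, from rig import status, optics, hand_in gives the robot as it stands.
- The arm moves only by the tool drive_tool, never from a script. Its argument "rows" is a list that holds one entry, the list of rows, each a list of 7 numbers: the shift along the tool's x, y, z in units of 400 mm (1.0 is 400 mm), then the turn, a rotation vector about the tool's x, y, z in units of 2 pi rad (1.0 is 2 pi rad), then the opening, from -1 (shut) to 1 (fully open). A call has 1 to 10 rows; each row is the pose to reach, as a shift and turn from the pose commanded when the call began, along the tool's axes at that moment, turning the shorter way round; what a row does not reach only later rows make up. A row lasts 1/8 s, in which the tool goes at most 62.5 mm and 10.7 degrees, less where a joint would pass 70% of its speed; a pose out of reach is approached as far as the arm can. A call with a number of a shift or a turn outside -1 to 1 is refused whole. A call with a gripper value outside its range is refused whole. The fingers move at their own pace and stop on an object; "newtons" is the grip in N (left out, the last holds). Time passes only in rows, so rows that repeat a pose let the fingers close. It gives the time, the measured TCP pose, the force, the opening and the grip force at its end, in the units of the state.
- status.get_state(): the state, without advancing time (a new reading comes with each control period).
- optics.capture(name): name is "side" or "top"; returns (picture, depth): 420x560x3 uint8, red, green, blue; 420x560 float32, m along the optical axis (not along the pixel's ray), 0 where there is no reading.
- optics.camera_model(name): a dict with "intrinsics" (3x3 intrinsics, pixels), "k1" (the pictures are not rectified: a ray, as slopes to the right and down, at radius r is drawn at 1 + k1 r^2 times it, then the intrinsics apply), "view" (4x4, takes a point from world to camera coordinates). Camera axes: x right, y down, z forward; pixel columns grow to the right and rows downward; lengths in m; the calibration is good to about 2 mm. A picture is of the moment at which its call begins. camera_model takes no time and is no camera call.
- hand_in(): hands the job in; it is judged then, once.
The state is a dict: "clock": time; "joints": joint angles; "joint_velocities": joint speeds; "effort": joint torques, N m; "ee_pos": TCP position; "ee_rot": TCP orientation; "force": force on the tool from outside, world axes, zero at the start; "wrist_torque": the same for the moment, N m; "finger_gap": opening from 0.0 (shut) to 1.0 (fully open); "grip_force": force on a finger pad.
Only numpy, scipy, OpenCV 4.12 (cv2) and the standard library are available. Lean on these libraries where they do the work, as an engineer would, in place of code of your own. Each camera call takes 0.05 s, during which the arm holds its last target. There are 200 camera calls.

## Working session

There is one attempt and no reset: what is moved stays moved. The work goes in short steps, Python scripts to look and compute and a tool call to move; the robot and the scene stay as the last step left them, time stands still between calls to the robot, and variables do not carry over. Pictures are saved under pics/ and viewed, at most 10 in all, crops included, and the job is handed in when it is done.

Besides the shell and the picture viewer there is one more tool, called after ">>>" by a JSON object that holds its "method" and its "body", one argument or row to a line. drive_tool: Moves the arm, as the interface text tells. Its arguments: {"type":"object","properties":{"rows":{"type":"array","items":{"type":"array","items":{"type":"array","items":{"type":"number","minimum":-1,"maximum":1}}}},"newtons":{"type":"number"}},"required":["rows"]}

```bash
mkdir -p pics; python3 - <<'E'
from rig import status, optics
import cv2,numpy as np
print(status.get_state())
for n in("top","side"):
    p,d=optics.capture(n); cv2.imwrite(f"pics/{n}0.png",p[:,:,::-1]); np.save(f"pics/{n}0.npy",d)
    m=optics.camera_model(n); print(n,m)
E
```

```text
{'clock': 0.0, 'joints': array([ 1.20831679,  0.60013337, -0.0025655 ,  1.60012253,  0.001795  ,
        0.94288156, -0.07977537]), 'joint_velocities': array([ 0.00193484, -0.00016013,  0.00131805, -0.00132134,  0.00031708,
        0.00142951, -0.00086649]), 'effort': array([-6.75899646e-04, -7.76441288e+01,  1.56358268e+00, -2.58003366e+01,
        1.21534942e-02,  9.04571411e-03, -1.03090411e-06]), 'ee_pos': array([ 0.2042503 , -0.6951516 ,  0.23041329]), 'ee_rot': array([-3.10806476e+00, -4.47314433e-01,  5.38154365e-04]), 'force': array([-0.46474198,  0.08769211,  0.27474828]), 'wrist_torque': array([-0.00142885,  0.0348618 ,  0.03767855]), 'grip_force': 0.0, 'finger_gap': 1.000543757055073}
top {'intrinsics': array([[422.62915874,   0.        , 278.64052684],
       [  0.        , 422.62915874, 212.78008327],
       [  0.        ,   0.        ,   1.        ]]), 'k1': -0.0354683956094423, 'view': array([[-0.02639608, -0.99958685,  0.01137465,  0.03928715],
       [-0.99627215,  0.02537032, -0.08245089,  0.55619366],
       [ 0.08212825, -0.01350863, -0.99653021,  0.93022912],
       [ 0.        ,  0.        ,  0.        ,  1.        ]])}
side {'intrinsics': array([[421.38197885,   0.        , 278.63925633],
       [  0.        , 421.38197885, 209.96796901],
       [  0.        ,   0.        ,   1.        ]]), 'k1': -0.002046834894729786, 'view': array([[ 0.92764235,  0.3734612 , -0.00253016, -0.5208637 ],
       [ 0.27903821, -0.69757561, -0.6599439 , -0.0533843 ],
       [-0.24822842,  0.6114859 , -0.75131062,  1.21286757],
       [ 0.        ,  0.        ,  0.        ,  1.        ]])}
```

View pics/top0.png

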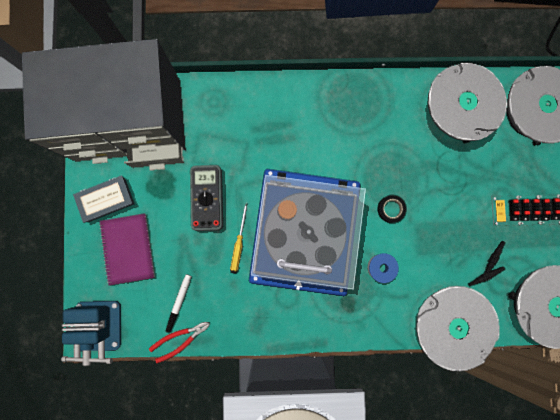

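View pics/side0.png

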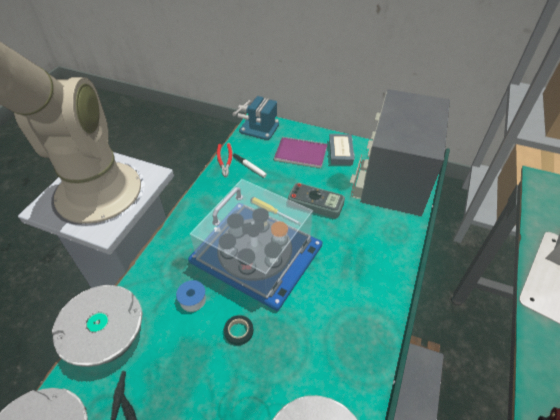

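The top view shows the carousel at about (308,232), its handle from (279,263) to (327,270), the orange cap at (287,209), the wing grip at (309,232) and the arrow at (298,286). The side view shows the cover shut, with the solder reel at (190,295) and the tape at (238,330).

```bash
cat > h.py <<'E'
import numpy as np,cv2
from rig import status, optics
from scipy.spatial.transform import Rotation as R
def ray(n,px,z):
    m=optics.camera_model(n);K=np.array(m["intrinsics"]);V=np.array(m["view"])
    u=cv2.undistortPoints(np.array(px,float).reshape(-1,1,2),K,np.array([m["k1"],0,0,0.]))[:,0]
    d=np.c_[u,np.ones(len(u))]@V[:3,:3]; c=-V[:3,:3].T@V[:3,3]
    return c+d*((z-c[2])/d[:,2])[:,None]
def proj(n,P):
    m=optics.camera_model(n);K=np.array(m["intrinsics"]);V=np.array(m["view"])
    P=np.atleast_2d(P)
    return cv2.projectPoints(P,V[:3,:3],V[:3,3],K,np.array([m["k1"],0,0,0.]))[0][:,0]
def hsv(p): return cv2.cvtColor(p,cv2.COLOR_RGB2HSV)
def cen(mask):
    n,l,s,c=cv2.connectedComponentsWithStats(mask.astype(np.uint8)); i=1+np.argmax(s[1:,4]); return c[i],s[i]
E
python3 - <<'E'
from h import *
p=cv2.imread("pics/top0.png")[:,:,::-1]; d=np.load("pics/top0.npy"); H=hsv(p)
roi=np.zeros(p.shape[:2],bool); roi[160:305,240:372]=1
blue=roi&(H[...,0]>105)&(H[...,0]<125)&(H[...,1]>170)
ys,xs=np.nonzero(blue); q=ray("top",np.c_[xs,ys],.026)[:,:2]
r=cv2.minAreaRect(q.astype(np.float32)); print("base",r,len(q))
org=roi&(H[...,0]<18)&(H[...,0]>5)&(H[...,1]>100); c,s=cen(org); print("orange",c,s,ray("top",[c],.088))
big=cv2.resize(p[160:305,240:372][:,:,::-1],None,fx=4.1,fy=4.1,interpolation=cv2.INTER_CUBIC); cv2.imwrite("pics/crop.png",big)
for u,v in[(303,267),(308,232),(287,209),(298,286)]: print(u,v,d[v,u])
ps=cv2.imread("pics/side0.png")[:,:,::-1];Hs=hsv(ps)
o=(Hs[...,0]<18)&(Hs[...,0]>5)&(Hs[...,1]>100);o[:,:260]=0;o[:200]=0;o[260:]=0;o[:,310:]=0
c,s=cen(o);print("side orange",c,s,ray("side",[c],.088))
E
```

```text
base ((0.5131447911262512, -0.03221215307712555), (0.21823403239250183, 0.25775784254074097), 80.6669921875) 938
orange [287.         209.11904762] [278 201  19  18 252] [[0.55891898 0.00796696 0.088     ]]
303 267 0.7955895
308 232 0.8445362
287 209 0.8463203
298 286 0.93449306
side orange [279.01470588 228.31617647] [272 223  15  13 136] [[0.56188458 0.002027   0.088     ]]
```

View pics/crop.png

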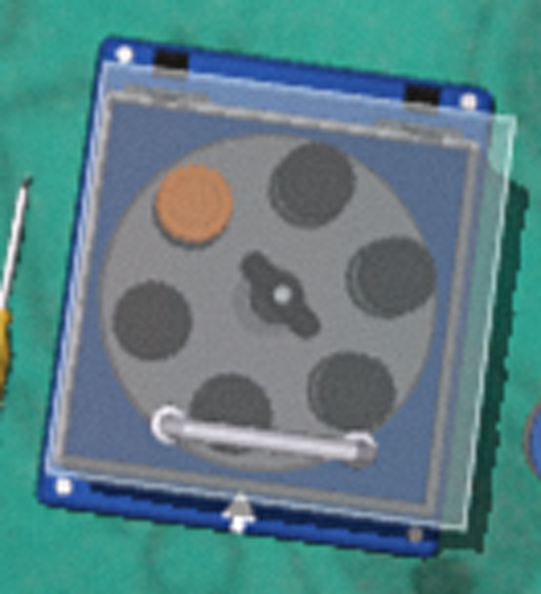

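The crop shows the hub at (282,294), handle posts at (168,425) and (360,450), the arrow at (238,512), and the orange cap at (193,202). The tools are well clear of the cover.

```bash
python3 - <<'E'
from h import *
f=lambda u,v,z: ray("top",[(240+(u+.5)/4.1-.5,160+(v+.5)/4.1-.5)],z)[0][:2]
hub=f(282,294,.126);a=f(168,425,.170);b=f(360,450,.170);ar=f(238,512,.026);o=f(193,202,.088)
print("hub",hub,"handle",a,b,(a+b)/2,"arrow",ar,"orange",o)
yaw=np.radians(80.67-90)
for y in(yaw,):
    X=np.array([np.cos(y),np.sin(y)]);print("org from arrow",ar+.115*X,"from handle",(a+b)/2+.070*X)
v=a-b;print("handle dir yaw",np.degrees(np.arctan2(v[1],v[0]))-90, np.linalg.norm(v))
v=hub-ar;print("arrow-hub yaw",np.degrees(np.arctan2(v[1],v[0])),np.linalg.norm(v))
v=o-hub;print("orange dir",np.degrees(np.arctan2(v[1],v[0])),np.linalg.norm(v))
S=status.get_state();T=R.from_rotvec(S['ee_rot']).as_matrix();print(T)
E
```

```text
hub [ 0.50970044 -0.03240571] handle [0.44917696 0.02568078] [ 0.43530804 -0.06244743] [ 0.4422425  -0.01838333] arrow [ 0.39600735 -0.01311412] orange [0.55941799 0.00859427]
org from arrow [ 0.50948601 -0.03175798] from handle [ 0.51131647 -0.02973176]
handle dir yaw -8.943408500189747 0.08921282892993666
arrow-hub yaw -9.630297133025046 0.11531818908577093
orange dir 39.51097698688521 0.06444247788613884
[[ 9.59428108e-01  2.81952907e-01 -5.14723551e-04]
 [ 2.81953347e-01 -9.59427240e-01  1.29651374e-03]
 [-1.28283979e-04 -1.38903975e-03 -9.99999027e-01]]
```

```bash
cat >> h.py <<'E'
import json
O=np.array([.510,-.0317,0]);YAW=np.radians(-9.3);L=R.from_euler('z',YAW)
def loc(x,y,z): return O+L.apply([x,y,z])
def tool(ydeg,tilt=0):  # world rotation: z down, y at world azimuth ydeg, then tilted about local y
    y=np.array([np.cos(np.radians(ydeg)),np.sin(np.radians(ydeg)),0]);z=np.array([0,0,-1.])
    t=R.from_matrix(np.c_[np.cross(y,z),y,z])
    return R.from_rotvec(L.apply([0,np.radians(tilt),0]))*t
def plan(wps,start=None):
    """wps: list of (pos,R,grip mm); prints rows from the commanded pose, stores the last"""
    c=start or json.load(open("cmd.json"));pc=np.array(c[0]);Rc=R.from_rotvec(c[1]);rows=[]
    for p,r,g in wps:
        rows.append([*np.round(Rc.inv().apply(p-pc)/.4,4),*np.round((Rc.inv()*r).as_rotvec()/2/np.pi,4),round(2*g/85-1,2)])
    print(json.dumps([[float(v) for v in q] for q in rows]))
    q=np.array(rows[-1]);json.dump([(pc+Rc.apply(q[:3]*.4)).tolist(),(Rc*R.from_rotvec(q[3:6]*2*np.pi)).as_rotvec().tolist()],open("cmd.json","w"))
E
python3 - <<'E'
from h import *
s=status.get_state()
plan([(np.array([.50,-.35,.28]),tool(-40),85)],[[.204,-.696,.231],s['ee_rot'].tolist()])
plan([(loc(-.07,0,.25),tool(-9.3),85),(loc(-.07,0,.25),tool(-9.3),85),(loc(-.07,0,.20),tool(-9.3),85)])
E
```

```text
[[0.9539, -0.6214, -0.1218, -0.0002, -0.0, -0.0934, 1.0]]
[[0.5363, -0.6429, 0.0752, 0.0, -0.0, -0.0853, 1.0], [0.5363, -0.6429, 0.0752, 0.0, -0.0, -0.0853, 1.0], [0.5362, -0.6429, 0.2002, 0.0, -0.0, -0.0853, 1.0]]
```

>>> {"method": "drive_tool", "body": {
  "rows": [
    [[0.9539,-0.6214,-0.1218,-0.0002,0,-0.0934,1],[0.9539,-0.6214,-0.1218,-0.0002,0,-0.0934,1],[0.9539,-0.6214,-0.1218,-0.0002,0,-0.0934,1],[0.9539,-0.6214,-0.1218,-0.0002,0,-0.0934,1],[0.9539,-0.6214,-0.1218,-0.0002,0,-0.0934,1],[0.9539,-0.6214,-0.1218,-0.0002,0,-0.0934,1],[0.9539,-0.6214,-0.1218,-0.0002,0,-0.0934,1],[0.9539,-0.6214,-0.1218,-0.0002,0,-0.0934,1],[0.9539,-0.6214,-0.1218,-0.0002,0,-0.0934,1],[0.9539,-0.6214,-0.1218,-0.0002,0,-0.0934,1]]
  ]
}}

```text
clock: 1.35
ee_pos: [0.4989, -0.3512, 0.2796]
ee_rot: [2.848, 1.324, -0.002]
force: [-0.3, 0.2, -0.2]
finger_gap: 1.002
grip_force: 0.0
```

>>> {"method": "drive_tool", "body": {
  "rows": [
    [[0.5363,-0.6429,0.0752,0,0,-0.0853,1],[0.5363,-0.6429,0.0752,0,0,-0.0853,1],[0.5363,-0.6429,0.0752,0,0,-0.0853,1],[0.5363,-0.6429,0.0752,0,0,-0.0853,1],[0.5363,-0.6429,0.0752,0,0,-0.0853,1],[0.5363,-0.6429,0.0752,0,0,-0.0853,1],[0.5362,-0.6429,0.2002,0,0,-0.0853,1],[0.5362,-0.6429,0.2002,0,0,-0.0853,1],[0.5362,-0.6429,0.2002,0,0,-0.0853,1]]
  ]
}}

```text
clock: 2.48
ee_pos: [0.4415, -0.0212, 0.2002]
ee_rot: [2.395, 2.031, -0.001]
force: [0.4, -0.1, 0.3]
finger_gap: 0.997
grip_force: 0.0
```

>>> {"method": "drive_tool", "body": {
  "rows": [
    [[0,0,0.1325,0,0,0,1],[0,0,0.1325,0,0,0,1],[0,0,0.1325,0,0,0,1],[0,0,0.1325,0,0,0,-1],[0,0,0.1325,0,0,0,-1],[0,0,0.1325,0,0,0,-1],[0,0,0.1325,0,0,0,-1],[0,0,0.1325,0,0,0,-1],[0,0,0.1325,0,0,0,-1],[0,0,0.1325,0,0,0,-1]]
  ],
  "newtons": 30
}}

```text
clock: 3.72
ee_pos: [0.4409, -0.02, 0.1466]
ee_rot: [2.393, 2.034, -0.002]
force: [-1.9, 1.2, 6.6]
finger_gap: 0.106
grip_force: 29.3
```

```bash
python3 - <<'E'
from h import *
s=status.get_state();print(s['ee_pos'],s['finger_gap']*85,s['grip_force'],s['force'])
c=json.load(open("cmd.json"));c[0][2]-=.053;json.dump(c,open("cmd.json","w"))
def at(phi,tilt):
    h=R.from_rotvec([0,phi,0]).apply([-.172,0,.139]); r=tool(-9.3,tilt)
    return (loc(.102+h[0],0,.027+h[2])+r.apply([0,0,.019]),r,0)
ph=np.linspace(0,1.5,31)[1:]
for k in range(3): plan([at(p,25*p/1.5) for p in ph[10*k:10*k+10]])
p,_=optics.capture("side");cv2.imwrite("pics/side1.png",cv2.resize(p[150:330,150:350][:,:,::-1],None,fx=3,fy=3))
E
```

```text
[ 0.44085083 -0.02002651  0.1466476 ] 9.004538165503316 29.287976324558258 [-1.92616111  1.22133048  6.63071666]
[[0.0, 0.0173, -0.021, 0.0023, -0.0, 0.0, -1.0], [0.0, 0.0355, -0.0412, 0.0046, -0.0, 0.0, -1.0], [0.0, 0.0547, -0.0604, 0.007, -0.0, 0.0, -1.0], [0.0, 0.0749, -0.0785, 0.0093, -0.0, 0.0, -1.0], [0.0, 0.096, -0.0957, 0.0116, -0.0, 0.0, -1.0], [0.0, 0.1178, -0.1117, 0.0139, -0.0, 0.0, -1.0], [0.0, 0.1405, -0.1266, 0.0162, -0.0, 0.0, -1.0], [0.0, 0.1638, -0.1403, 0.0185, -0.0, 0.0, -1.0], [0.0, 0.1878, -0.1528, 0.0209, -0.0, 0.0, -1.0], [0.0, 0.2124, -0.1641, 0.0232, -0.0, 0.0, -1.0]]
[[0.0, 0.0234, -0.0135, 0.0023, -0.0, 0.0, -1.0], [0.0, 0.0475, -0.0258, 0.0046, -0.0, 0.0, -1.0], [0.0, 0.0721, -0.0369, 0.0069, -0.0, 0.0, -1.0], [0.0, 0.0973, -0.0467, 0.0092, -0.0, 0.0, -1.0], [0.0, 0.1229, -0.0553, 0.0115, -0.0, 0.0, -1.0], [0.0, 0.1489, -0.0625, 0.0139, -0.0, 0.0, -1.0], [-0.0, 0.1753, -0.0683, 0.0162, -0.0, 0.0, -1.0], [-0.0, 0.2019, -0.0729, 0.0185, -0.0, 0.0, -1.0], [-0.0, 0.2286, -0.076, 0.0208, -0.0, 0.0, -1.0], [-0.0, 0.2555, -0.0778, 0.0231, -0.0, 0.0, -1.0]]
[[-0.0, 0.0266, -0.0044, 0.0023, -0.0, 0.0, -1.0], [-0.0, 0.0534, -0.0073, 0.0046, -0.0, 0.0, -1.0], [-0.0, 0.0803, -0.0089, 0.007, -0.0, 0.0, -1.0], [-0.0, 0.1073, -0.0092, 0.0093, -0.0, 0.0, -1.0], [-0.0, 0.1342, -0.008, 0.0116, -0.0, 0.0, -1.0], [-0.0, 0.161, -0.0055, 0.0139, -0.0, 0.0, -1.0], [-0.0001, 0.1877, -0.0016, 0.0162, -0.0, 0.0, -1.0], [-0.0001, 0.2142, 0.0036, 0.0185, -0.0, 0.0, -1.0], [-0.0001, 0.2403, 0.0102, 0.0208, -0.0, 0.0, -1.0], [-0.0001, 0.2661, 0.0181, 0.0232, -0.0, 0.0, -1.0]]
```

View pics/side1.png

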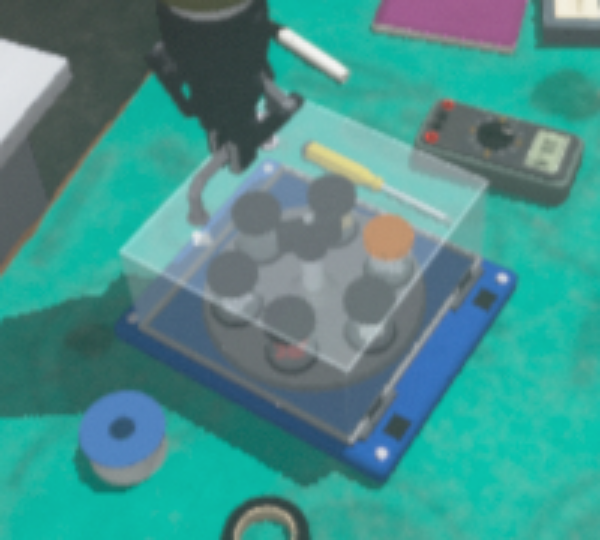

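The side crop shows the fingers closed on the handle bar at about (230,160), with the cover still shut. Next I swing the cover along its arc.

>>> {"method": "drive_tool", "body": {
  "rows": [
    [[0,0.0173,-0.021,0.0023,0,0,-1],[0,0.0355,-0.0412,0.0046,0,0,-1],[0,0.0547,-0.0604,0.007,0,0,-1],[0,0.0749,-0.0785,0.0093,0,0,-1],[0,0.096,-0.0957,0.0116,0,0,-1],[0,0.1178,-0.1117,0.0139,0,0,-1],[0,0.1405,-0.1266,0.0162,0,0,-1],[0,0.1638,-0.1403,0.0185,0,0,-1],[0,0.1878,-0.1528,0.0209,0,0,-1],[0,0.2124,-0.1641,0.0232,0,0,-1]]
  ]
}}

```text
clock: 5.03
ee_pos: [0.5231, -0.0337, 0.2128]
ee_rot: [-2.305, -1.959, 0.15]
force: [-4.3, -0.1, 5.4]
finger_gap: 0.101
grip_force: 30.2
```

>>> {"method": "drive_tool", "body": {
  "rows": [
    [[0,0.0234,-0.0135,0.0023,0,0,-1],[0,0.0475,-0.0258,0.0046,0,0,-1],[0,0.0721,-0.0369,0.0069,0,0,-1],[0,0.0973,-0.0467,0.0092,0,0,-1],[0,0.1229,-0.0553,0.0115,0,0,-1],[0,0.1489,-0.0625,0.0139,0,0,-1],[0,0.1753,-0.0683,0.0162,0,0,-1],[0,0.2019,-0.0729,0.0185,0,0,-1],[0,0.2286,-0.076,0.0208,0,0,-1],[0,0.2555,-0.0778,0.0231,0,0,-1]]
  ]
}}

```text
clock: 6.28
ee_pos: [0.63, -0.0513, 0.2281]
ee_rot: [-2.216, -1.882, 0.278]
force: [-1.8, -1.8, -2.2]
finger_gap: 0.104
grip_force: 30.6
```

>>> {"method": "drive_tool", "body": {
  "rows": [
    [[0,0.0266,-0.0044,0.0023,0,0,-1],[0,0.0534,-0.0073,0.0046,0,0,-1],[0,0.0803,-0.0089,0.007,0,0,-1],[0,0.1073,-0.0092,0.0093,0,0,-1],[0,0.1342,-0.008,0.0116,0,0,-1],[0,0.161,-0.0055,0.0139,0,0,-1],[-0.0001,0.1877,-0.0016,0.0162,0,0,-1],[-0.0001,0.2142,0.0036,0.0185,0,0,-1],[-0.0001,0.2403,0.0102,0.0208,0,0,-1],[-0.0001,0.2661,0.0181,0.0232,0,0,-1]]
  ]
}}

```text
clock: 7.52
ee_pos: [0.7286, -0.0673, 0.1903]
ee_rot: [-2.12, -1.801, 0.401]
force: [2.5, -4.6, 4.4]
finger_gap: 0.103
grip_force: 30.7
```

```bash
python3 - <<'E'
from h import *
s=status.get_state();print(s['joints'],s['ee_pos'],json.load(open("cmd.json")))
p,_=optics.capture("side");cv2.imwrite("pics/side2.png",cv2.resize(p[100:330,120:400][:,:,::-1],None,fx=2.5,fy=2.5))
E
```

```text
[ 0.21621945  0.87534404 -0.37584421  1.23378039  0.17951822  1.50515235
 -0.30793904] [ 0.72858785 -0.06725078  0.19025245] [[0.7275625489723411, -0.06733612384271928, 0.19116635993117612], [-2.11947967094107, -1.801026799778194, 0.39918066774491306]]
```

View pics/side2.png

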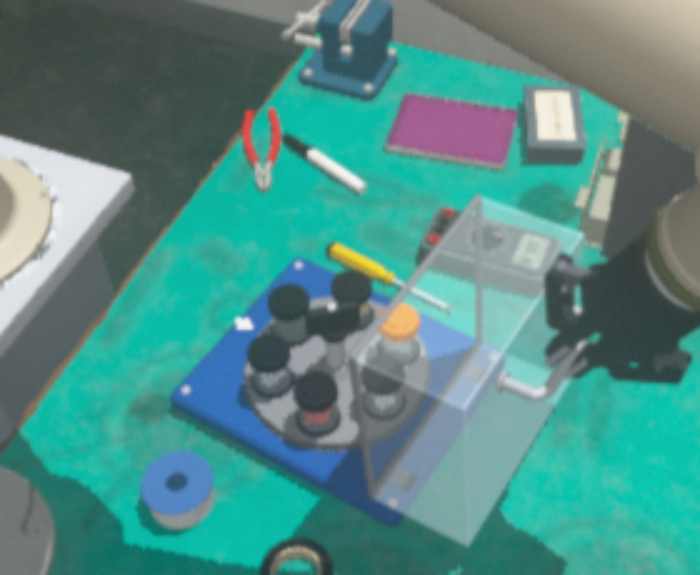

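The cover is open to about 1.5 rad, with the gripper still on the handle at about (520,385). I take it the last few degrees, release it and retreat.

```bash
python3 - <<'E'
from h import *
def at(phi,tilt,back=0,g=0,dz=0):
    h=R.from_rotvec([0,phi,0]).apply([-.172,0,.139]); r=tool(-9.3,tilt)
    return (loc(.102+h[0],0,.027+h[2]+dz)+r.apply([0,0,.019-back]),r,g)
plan([at(1.53,25),at(1.56,25),at(1.56,25,0,26)])
plan([at(1.56,25,.03,26),at(1.56,25,.09,26),at(1.56,25,.09,26,.08)])
E
```

```text
[[0.0, 0.0163, 0.0031, -0.0, -0.0, 0.0, -1.0], [0.0, 0.0325, 0.0066, -0.0, -0.0, 0.0, -1.0], [0.0, 0.0325, 0.0066, -0.0, -0.0, 0.0, -0.39]]
[[0.0, -0.0001, -0.075, -0.0, -0.0, 0.0, -0.39], [0.0001, -0.0001, -0.225, -0.0, -0.0, 0.0, -0.39], [0.0001, -0.0847, -0.4062, -0.0, -0.0, 0.0, -0.39]]
```

>>> {"method": "drive_tool", "body": {
  "rows": [
    [[0,0.0163,0.0031,0,0,0,-1],[0,0.0325,0.0066,0,0,0,-1],[0,0.0325,0.0066,0,0,0,-1],[0,0.0325,0.0066,0,0,0,-1],[0,0.0325,0.0066,0,0,0,-0.39],[0,0.0325,0.0066,0,0,0,-0.39],[0,0.0325,0.0066,0,0,0,-0.39],[0,0.0325,0.0066,0,0,0,-0.39],[0,0.0325,0.0066,0,0,0,-0.39]]
  ]
}}

```text
clock: 8.7
ee_pos: [0.7385, -0.0686, 0.183]
ee_rot: [-2.121, -1.802, 0.4]
force: [-0.1, -0.3, 0.2]
finger_gap: 0.312
grip_force: 0.0
```

>>> {"method": "drive_tool", "body": {
  "rows": [
    [[0,0,-0.0375,0,0,0,-0.39],[0,0,-0.075,0,0,0,-0.39],[0,0,-0.1125,0,0,0,-0.39],[0,0,-0.15,0,0,0,-0.39],[0,0,-0.19,0,0,0,-0.39],[0.0001,-0.0001,-0.225,0,0,0,-0.39],[0.0001,-0.0001,-0.225,0,0,0,-0.39],[0.0001,-0.0847,-0.4062,0,0,0,-0.39],[0.0001,-0.0847,-0.4062,0,0,0,-0.39],[0.0001,-0.0847,-0.4062,0,0,0,-0.39]]
  ]
}}

```text
clock: 9.95
ee_pos: [0.7762, -0.0744, 0.3458]
ee_rot: [-2.122, -1.803, 0.398]
force: [-0.3, -0.0, -0.1]
finger_gap: 0.305
grip_force: 0.0
```

```bash
python3 - <<'E'
from h import *
s=status.get_state();print(s['joints'],s['ee_pos'],json.load(open("cmd.json"))[0])
p,_=optics.capture("side");cv2.imwrite("pics/side3.png",cv2.resize(p[100:330,120:400][:,:,::-1],None,fx=2.5,fy=2.5))
r=tool(-50.5)
plan([(loc(-.02,0,.32),r,85)])
E
```

```text
[ 0.16738201  0.84968572 -0.3313041   0.89393689  0.14030375  1.8498959
 -0.26166708] [ 0.77621351 -0.07441634  0.34577317] [0.7755864772668148, -0.0751962749299785, 0.34484369051722163]
[[0.0001, -0.6288, 0.3619, -0.0665, 0.0249, 0.1126, 1.0]]
```

View pics/side3.png

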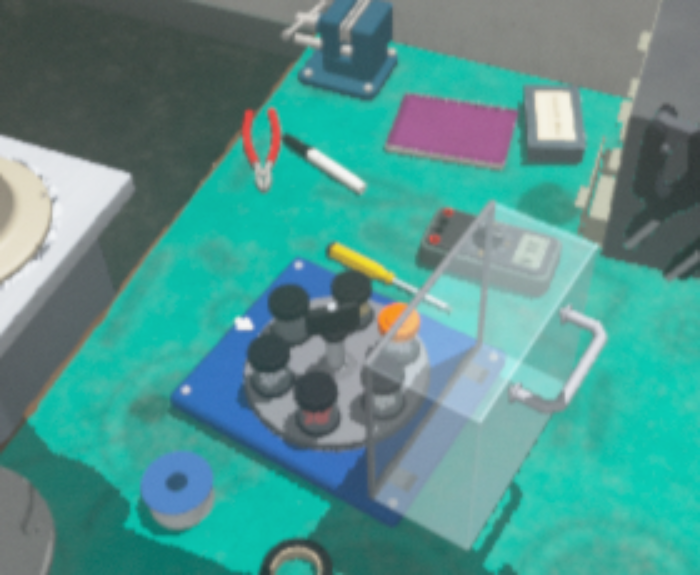

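The cover is free and upright, its rim standing at about (490,205)-(375,490). The fingers are clear and the tools are undisturbed. Next I move over the hub.

>>> {"method": "drive_tool", "body": {
  "rows": [
    [[0.0001,-0.6288,0.3619,-0.0665,0.0249,0.1126,1],[0.0001,-0.6288,0.3619,-0.0665,0.0249,0.1126,1],[0.0001,-0.6288,0.3619,-0.0665,0.0249,0.1126,1],[0.0001,-0.6288,0.3619,-0.0665,0.0249,0.1126,1],[0.0001,-0.6288,0.3619,-0.0665,0.0249,0.1126,1],[0.0001,-0.6288,0.3619,-0.0665,0.0249,0.1126,1],[0.0001,-0.6288,0.3619,-0.0665,0.0249,0.1126,1],[0.0001,-0.6288,0.3619,-0.0665,0.0249,0.1126,1],[0.0001,-0.6288,0.3619,-0.0665,0.0249,0.1126,1]]
  ]
}}

```text
clock: 11.12
ee_pos: [0.4916, -0.0281, 0.3189]
ee_rot: [2.956, 1.061, -0.001]
force: [0.0, 0.0, 0.8]
finger_gap: 0.997
grip_force: 0.0
```

```bash
python3 - <<'E'
from h import *
s=status.get_state();print(s['joints'],s['ee_pos'],json.load(open("cmd.json"))[0])
p,_=optics.capture("side");cv2.imwrite("pics/s4.png",p[:,:,::-1]);H=hsv(p)
o=(H[...,0]<18)&(H[...,0]>5)&(H[...,1]>150);m=np.zeros_like(o);m[200:260,240:330]=1
c,st=cen(o&m);q=ray("side",[c],.088)[0];print("orange",c,st,q,np.degrees(np.arctan2(*(q-O)[[1,0]])),np.hypot(*(q-O)[:2]))
p,_=optics.capture("top");cv2.imwrite("pics/t4.png",p[:,:,::-1]);H=hsv(p)
o=(H[...,0]<18)&(H[...,0]>5)&(H[...,1]>150);m=np.zeros_like(o);m[160:300,250:360]=1
c,st=cen(o&m);q=ray("top",[c],.088)[0];print("orange top",c,st,q)
for z in(.16,.097): plan([(loc(0,0,z),tool(-50.5),85)])
E
```

```text
[ 0.14960821  0.22757768 -0.25537045  1.99913142  0.0728896   0.92377136
 -1.0249123 ] [ 0.49157006 -0.02813114  0.31889118] [0.4902489352084143, -0.02846786945310026, 0.3200099873366853]
orange [275.484375 226.015625] [271 222  11  11  64] [0.55135897 0.0054528  0.088     ] 41.93338119694697 0.05559581185407084
orange top [280.66666667 207.76666667] [278 201   7  15  60] [0.56211012 0.02120017 0.088     ]
[[0.033, 0.0375, 0.4, 0.0, 0.0, 0.0, 1.0]]
[[0.0, -0.0, 0.1575, 0.0, 0.0, 0.0, 1.0]]
```

>>> {"method": "drive_tool", "body": {
  "rows": [
    [[0.033,0.0375,0.1,0,0,0,1],[0.033,0.0375,0.25,0,0,0,1],[0.033,0.0375,0.4,0,0,0,1],[0.033,0.0375,0.4,0,0,0,1],[0.033,0.0375,0.48,0,0,0,1],[0.033,0.0375,0.56,0,0,0,1],[0.033,0.0375,0.56,0,0,0,1]]
  ]
}}

```text
clock: 12.1
ee_pos: [0.5109, -0.0314, 0.0962]
ee_rot: [2.955, 1.062, -0.001]
force: [-0.2, -0.3, -0.2]
finger_gap: 1.001
grip_force: 0.0
```

>>> {"method": "drive_tool", "body": {
  "rows": [
    [[0,0,0,0,0,0,-1],[0,0,0,0,0,0,-1],[0,0,0,0,0,0,-1],[0,0,0,0,0,0,-1],[0,0,0,0,0,0,-1],[0,0,0,0,0,0,-1],[0,0,0,0,0,0,-1]]
  ],
  "newtons": 40
}}

```text
clock: 12.98
ee_pos: [0.5124, -0.0321, 0.0983]
ee_rot: [2.953, 1.059, 0.007]
force: [-2.5, -3.6, 30.7]
finger_gap: 0.131
grip_force: 56.0
```

```bash
python3 - <<'E'
from h import *
s=status.get_state();print(s['joints'],s['ee_pos'],s['finger_gap']*85,s['grip_force'],s['force'],s['wrist_torque'])
T=R.from_rotvec(s['ee_rot']).as_matrix();print("y az",np.degrees(np.arctan2(T[1,1],T[0,1])))
p,_=optics.capture("side");cv2.imwrite("pics/s5.png",cv2.resize(p[100:330,120:400][:,:,::-1],None,fx=2.5,fy=2.5))
E
```

```text
[ 0.06627089  0.55650973 -0.16415026  2.19019624  0.22844875  0.40489649
 -1.16565539] [ 0.51243858 -0.03212593  0.09830284] 11.148761327636358 56.00096301874146 [-2.5465665  -3.63414895 30.7280093 ] [-0.24294878  0.77140168  0.02031777]
y az -50.54319486489276
```

View pics/s5.png

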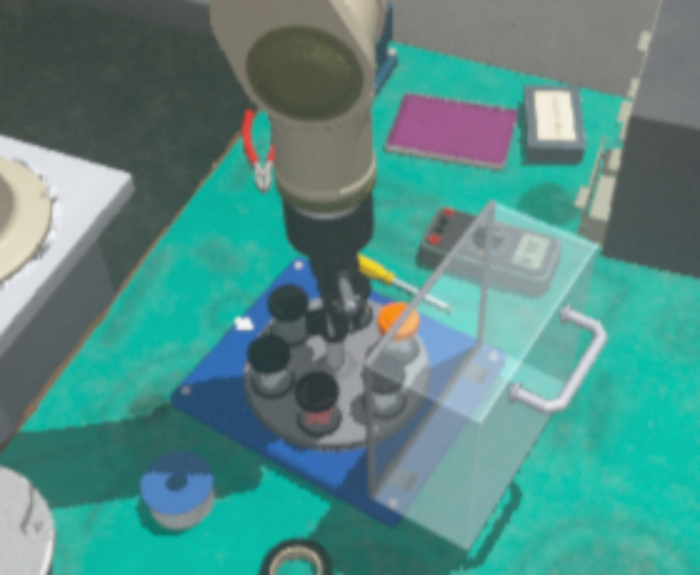

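The fingers hold the wing at about (335,310), and the cover stays open. The upward 30 N comes from the pads swinging forward as they closed, so I ease it off by 2 mm before turning.

>>> {"method": "drive_tool", "body": {
  "rows": [
    [[0.002,0.0034,-0.005,0,0,0,-1],[0.002,0.0034,-0.005,0,0,0,-1],[0.002,0.0034,-0.005,0,0,0,-1]]
  ]
}}

```text
clock: 13.4
ee_pos: [0.5124, -0.0321, 0.0984]
ee_rot: [2.955, 1.061, 0.002]
force: [-1.3, -0.7, 11.9]
finger_gap: 0.133
grip_force: 54.6
```

>>> {"method": "drive_tool", "body": {
  "rows": [
    [[0,0,-0.0025,0,0,-0.01,-1],[0,0,-0.0025,0,0,-0.03,-1],[0,0,-0.0025,0,0,-0.05,-1],[0,0,-0.0025,0,0,-0.07,-1],[0,0,-0.0025,0,0,-0.09,-1],[0,0,-0.0025,0,0,-0.11,-1],[0,0,-0.0025,0,0,-0.13,-1],[0,0,-0.0025,0,0,-0.15,-1],[0,0,-0.0025,0,0,-0.17,-1],[0,0,-0.0025,0,0,-0.18,-1]]
  ]
}}

```text
clock: 14.65
ee_pos: [0.5085, -0.031, 0.0984]
ee_rot: [-1.92, -2.483, 0.006]
force: [-12.9, 5.4, 10.0]
finger_gap: 0.132
grip_force: 53.5
```

>>> {"method": "drive_tool", "body": {
  "rows": [
    [[0,0,0,0,0,-0.02,-1],[0,0,0,0,0,-0.04,-1],[0,0,0,0,0,-0.06,-1],[0,0,0,0,0,-0.08,-1],[0,0,0,0,0,-0.1,-1],[0,0,0,0,0,-0.12,-1],[0,0,0,0,0,-0.14,-1],[0,0,0,0,0,-0.16,-1],[0,0,0,0,0,-0.18,-1],[0,0,0,0,0,-0.1844,-1]]
  ]
}}

```text
clock: 15.9
ee_pos: [0.5057, -0.034, 0.0984]
ee_rot: [-0.252, -3.123, 0.012]
force: [-23.7, -4.5, 25.0]
finger_gap: 0.133
grip_force: 54.5
```

```bash
python3 - <<'E'
from h import *
s=status.get_state();print(s['joints'],s['ee_pos'],s['finger_gap']*85,s['grip_force'],s['force'],s['wrist_torque'])
T=R.from_rotvec(s['ee_rot']).as_matrix();print("y az",np.degrees(np.arctan2(T[1,1],T[0,1])))
a,_=optics.capture("side");b,_=optics.capture("top");cv2.imwrite("pics/s6raw.png",a[:,:,::-1]);cv2.imwrite("pics/t6raw.png",b[:,:,::-1])
A=cv2.resize(a[190:310,170:340][:,:,::-1],(765,540),interpolation=cv2.INTER_CUBIC);cv2.imwrite("pics/s6.png",A)
B=cv2.resize(b[160:305,240:372][:,:,::-1],None,fx=4.1,fy=4.1,interpolation=cv2.INTER_CUBIC);cv2.imwrite("pics/t6.png",B)
E
```

```text
[ 0.49455781  0.6711246  -0.79814778  2.16775406  0.82943045  0.65603933
  0.50904206] [ 0.50565345 -0.03400887  0.09835347] 11.266616096735488 54.45060429861769 [-23.7035948   -4.54671513  25.00034798] [-0.32608284  4.03009106 -0.08536575]
y az 80.78306994670848
```

View pics/s6.png

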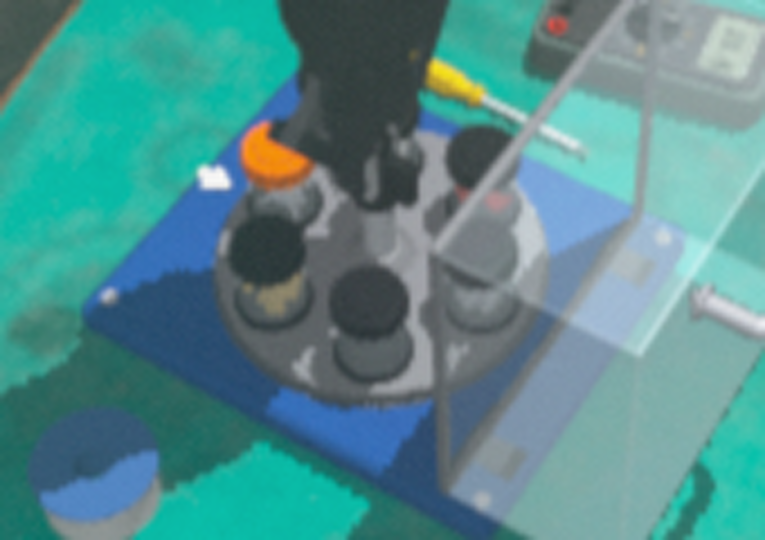

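View pics/t6.png

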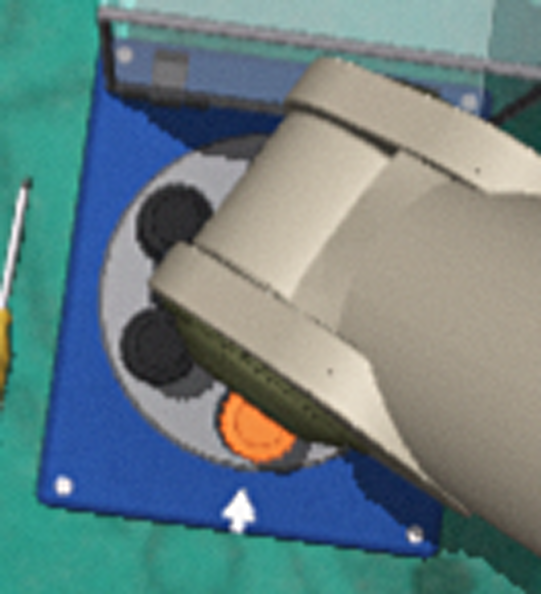

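The side crop shows the orange jar at (278,165) beside the arrow at (213,178). The top crop shows the orange cap, partly hidden, centred near (258,423), with the arrow at (238,512) and the cover open. I will measure the remaining angular error and the base yaw more closely.

```bash
python3 - <<'E'
from h import *
from scipy.optimize import least_squares
p=cv2.imread("pics/t6raw.png")[:,:,::-1];H=hsv(p)
az=lambda v:np.degrees(np.arctan2(v[1],v[0]))
# white arrow
w=(H[...,1]<90)&(H[...,2]>170);m=np.zeros_like(w);m[277:293,290:306]=1
c,s=cen(w&m);ar=ray("top",[c],.026)[0][:2];print("arrow",c,s,ar)
# orange: circle of cap radius through unoccluded (left/bottom) contour points, on the cap plane
def cap(n,p,box,sel,z=.088):
    H=hsv(p);o=((H[...,0]<20)&(H[...,0]>4)&(H[...,1]>140)).astype(np.uint8);mm=np.zeros_like(o);mm[box[0]:box[1],box[2]:box[3]]=1;o*=mm
    k=max(cv2.findContours(o,cv2.RETR_EXTERNAL,cv2.CHAIN_APPROX_NONE)[0],key=cv2.contourArea)[:,0].astype(float)
    q=ray(n,k,z)[:,:2]; return k,q
k,q=cap("top",p,(235,285,285,330),None)
c0=np.array([.510,-.0317])+.064*np.array([np.cos(np.radians(170.7)),np.sin(np.radians(170.7))])
v=q-c0;a=np.degrees(np.arctan2(v[:,1],v[:,0]));sel=(v[:,0]<-.002)|(v[:,1]>.008)
f=least_squares(lambda t:np.hypot(*(q[sel]-t).T)-.0187,c0,loss="soft_l1",f_scale=.0005);print("cap",f.x,"exp",c0,sel.sum(),f.cost)
# base edges: front and left blue edge lines
b=(H[...,0]>100)&(H[...,0]<125)&(H[...,1]>150)
fr=[(u,max(np.nonzero(b[262:300,u])[0])+262.5) for u in range(256,343) if b[262:300,u].any()]
le=[(min(np.nonzero(b[v,245:275])[0])+244.5,v) for v in range(185,275) if b[v,245:275].any()]
F=ray("top",fr,.026)[:,:2];Lf=ray("top",le,.026)[:,:2]
for nm,Q in(("front",F),("left",Lf)):
    vx,vy,x0,y0=cv2.fitLine(Q.astype(np.float32),cv2.DIST_HUBER,0,.001,.001).ravel();print(nm,az((vx,vy)),x0,y0)
    if nm=="front":fx=(vx,vy,x0,y0)
for A in((.5097,-.0324),(.510,-.0317),(.5095,-.0345)): A=np.array(A);print(A,"arrow az",az(ar-A),"cap az",az(f.x-A),np.hypot(*(f.x-A)))
E
```

```text
arrow [298.04 284.32] [294 279   8  11  50] [ 0.39638043 -0.01394574]
cap [ 0.44597424 -0.02125324] exp [ 0.44684123 -0.02135736] 37 1.0809028414413747e-05
front 80.59558 0.3820405 -0.031668432
left -9.340145 0.52080715 0.07746745
[ 0.5097 -0.0324] arrow az 170.75049643015356 cap az 170.07833490946282 0.0646932944846456
[ 0.51   -0.0317] arrow az 171.11875102216248 cap az 170.73300105676722 0.064872431322605
[ 0.5095 -0.0345] arrow az 169.70149738849818 cap az 168.22114459120004 0.06489220622194136
```

>>> {"method": "drive_tool", "body": {
  "rows": [
    [[0.008,-0.004,0,0,0,0,-1],[0.0157,-0.0076,0,0,0,0,-1],[0.0157,-0.0076,0,0,0,0,-1],[0.0157,-0.0076,0,0,0,0,-1]]
  ]
}}

```text
clock: 16.5
ee_pos: [0.5056, -0.034, 0.0984]
ee_rot: [0.255, 3.13, -0.002]
force: [2.5, -0.2, -3.7]
finger_gap: 0.132
grip_force: 45.9
```

```bash
python3 - <<'E'
from h import *
s=status.get_state();print(s['ee_pos'],s['grip_force'],s['force'],s['wrist_torque'],abs(s['joint_velocities']).max())
T=R.from_rotvec(s['ee_rot']).as_matrix();print("y az",np.degrees(np.arctan2(T[1,1],T[0,1])))
E
```

```text
[ 0.50561852 -0.03398735  0.09843251] 45.89625009290927 [ 2.50460565 -0.15799061 -3.71558107] [ 0.14757545 -0.254079    0.04003523] 0.001141216168723567
y az 80.68482065062534
```

```bash
python3 -c "
from rig import hand_in; print(hand_in())"
```

```text
the job is handed in; nothing more can be done
None
```

The job is handed in: the cover is swung fully back, the orange-capped jar is within about 0.5° of the arrow, the gripper holds the wing grip clear of the jar, and I touched none of the tools or supplies; it took about 17 s of robot time.

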